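Lock the stem stop on the florist's cutting gauge

ROBOT

A 6-joint arm with a two-finger parallel gripper is mounted at the origin on the work surface. World frame = base frame: x ahead of the robot, y to its left, z up, the work surface at z = 0. Lengths are in m, angles in degrees, forces in N, time in s.
With the tool pointing down it reaches from about 0.4 to 0.825 m from the base axis. Payload 7 kg.
Tool frame: the origin (TCP) lies midway between the tips of the shut fingers; the grasp point (between the pads) lies 19 mm behind it; z points along the fingers, y is the line along which they close (so a half turn about z gives the same grasp; the last joint's range is limited). The gripper opens to 88 mm and grips with 3 to 60 N. Pads are 19 mm wide; open, the fingers measure 130 mm over their backs; the gripper's body (78 mm by 193 mm) begins 47 mm behind the grasp point.
Start: joints at [88.871, 20.546, 0.682, 0, -70.136, -16.507], TCP at [0.205, 0.643, 0.227] pointing down, gripper open.
Joint ranges: [-176.03, 176.03], [-82.01, 121.73], [-58.28, 71.71], [-173.87, 95.51], [-174.79, -0.11], [-173.66, 173.66]. Speed limits (degrees/s): [136.94, 136.94, 172.46, 180, 180, 180].

INTERFACE

Orientations are given as [roll, pitch, yaw] about the fixed x, y, z axes, in that order (R = Rz(yaw) Ry(pitch) Rx(roll)).
In Python, from plant import r gives the robot as it stands.
- The arm moves only by the tool carry_out, never from a script. Its argument "deltas" is a list of rows, each a list of 3 entries, a list of its own where there are three numbers: the opening, from 0 (shut) to 1 (fully open), then the shift along the tool's x, y, z in mm, then the turn, a rotation vector about the tool's x, y, z in rad. In form: [[gripper, [tx, ty, tz], [rx, ry, rz]], ...]. A call has 1 to 12 rows; each row is the pose to reach, as a shift and turn from the pose commanded when the call began, along the tool's axes at that moment; what a row does not reach only later rows make up. A row lasts 1/10 s, in which the tool goes at most 50 mm and 8.59 degrees, less where a joint would pass 70% of its speed; a pose out of reach is approached as far as the arm can. A call with a gripper value outside its range is refused whole. The fingers move at their own pace and stop on an object; "squeeze" is the grip in N (left out, the last holds). Time passes only in rows, so rows that repeat a pose let the fingers close. It gives the time, the measured TCP pose, the force, the opening and the grip force at its end, in the units of the state.
- r.get_state(): the state, without advancing time (a new reading comes with each control period).
- r.capture(name): name is "scene" or "top" or "wrist"; returns (picture, depth): 384x512x3 uint8, red, green, blue; 384x512 float32, m along the optical axis (not along the pixel's ray), 0 where there is no reading.
- r.get_calibration(name): a dict with "fov_y" (degrees; the focal length in pixels is half the picture's height over the tangent of half this angle, whatever the lens; pixels are square), "cx", "cy" (the principal point, pixels), "view" (4x4, takes a point from world to camera coordinates). Camera axes: x right, y down, z forward; pixel columns grow to the right and rows downward; lengths in m; the calibration is good to about 2 mm. The wrist camera is an equidistant fisheye: a pixel r from the principal point sees the ray r / f radians off the axis. A picture is of the moment at which its call begins: read the wrist's pose just before it. get_calibration takes no time and is no camera call; for the wrist camera it gives the pose at the moment of the call.
- r.close_job(): hands the job in; it is judged then, once.
The state is a dict: "time_s": time; "joints": joint angles; "qd": joint speeds; "joint_torque": joint torques, N m; "tcp_pos": TCP position; "eef_rot": TCP orientation; "contact_force": force on the tool from outside, world axes, zero at the start; "moment": the same for the moment, N m; "gripper_width": finger opening in m; "gripper_force": force on a finger pad.
Only numpy, scipy, OpenCV 4.12 (cv2) and the standard library are available. Lean on these libraries where they do the work, as an engineer would, in place of code of your own. Each camera call takes 0.05 s, during which the arm holds its last target. There are 200 camera calls.

TASK

Push the steel stem stop gently along its channel until it is fully home against the end wall. Then tighten the wing knob of the clamp over it (clockwise seen from above) until its resistance rises sharply, and from that snug point give it one eighth of a turn more and stop there. Let go and leave the other things on the bench alone.

Things in the scene. Friction and masses are not known exactly. Their poses are not given: they have to be found in the camera images.
- gauge: Fixed wooden board 130 (x) by 290 (y) by 12 mm, channel on top along y. Origin: board's underside, below the knob's axis. x across the channel, y along it to the end wall, z up. Channel 53 mm wide between rails 10 mm tall, 8 thick (y -115 to +30 mm), open at -y. Grey bridge over the origin: 98 (x) by 26 mm (y), posts at x +-43, crossbar from 33 to 45 mm above the bench.
- wall (a point): Foot of the channel's end wall (10 mm tall): centre of the face that the stop's leading edge must meet, on the board's top (12 mm above the bench), 30 mm from the knob's axis towards +y. Axes as the gauge.
- stop: Loose steel L-shaped stem stop, about 0.4 kg, lying in the channel, pulled back 20 to 40 mm from home. Foot 50 (x) by 110 (y) by 6 mm; leading edge at y +30 mm. Origin: on the foot's underside; when home it is 12 mm straight above the gauge's origin. Axes as the gauge, within a degree or two.
- push (a point): Where to push, low on the outer (-y) face of the stop's upright plate: middle of its width, 28 mm above the bench, 80 mm behind the stop's origin. The upright is 50 mm wide (x), 6 mm thick, its top 72 mm above the bench. Push towards +y; it slides with 2 to 3 N, and tips forward if pushed hard and high. Axes as the stop.
- wing (a point): Centre of the black wing of the knob, on its vertical axis about 72 mm above the bench: bar 52 (along this x) by 14 (y) by 32 mm tall; pinch it across y from above. Clockwise from above tightens; it sinks 0.6 mm per rad and stays where left. It runs free at 0.06 N m for 1.0 to 3.3 rad (differs each time, only feel tells), then at the snug point the torque jumps by 0.2 to 0.4 N m and stays there.
- pad: Round rubber pressure pad, 34 mm across, on the screw below the bridge; does not turn. Origin: centre of its underside, on the knob's axis, at first 0.5 to 1.2 mm above the stop's foot. It sinks 0.6 mm per rad of the knob and touches the foot lightly somewhat before the knob turns snug.
- washer: Spring washer 32 mm across, 3 mm high, on the bridge's top under the knob, origin on the knob's axis at its underside (45 mm above the bench). It stays put while the knob runs free; past the snug point it is pressed flatter and sinks 0.6 mm per rad of further turning, too little to read from a pose.
- planter: White ceramic flower cup 84 mm across, 75 mm tall, loose bystander. Origin: centre of its underside.
- jar: Glass jar 60 mm across, 90 mm tall, loose bystander. Origin: centre of its underside.
- spool: Empty wooden spool 56 mm across, 46 mm tall, loose bystander. Origin: centre of its underside.

How it is judged (in metres and radians):
On the way, in this order (a step that is already met when the one before it is completed fails the run):
1. the stop is fully home against the end wall (within 2 mm) while the pad does not press it yet (y of stop in the frame of gauge above -0.002 m and contact force between pad and stop below 1 N), for 0.2 s.
2. with the stop home, the knob is turned past snug (y of stop in the frame of gauge above -0.002 m and distance of washer from where it was at the start of the episode above 0.0001 m), for 0.1 s.
At the end, for the whole second after the job is handed in: The stop is home within 2 mm and straight, the pad presses it, and the washer is flattened by 0.30 to 0.66 mm: the knob rests 0.5 to 1.1 rad past the snug point (an eighth of a turn is 0.79 rad) (y of stop in the frame of gauge above -0.002 m and angle between the y axis of stop and the y axis of gauge, either way round below 0.06 rad and contact force between pad and stop above 2 N and distance of washer from where it was at the start of the episode between 0.0003 and 0.00066 m); the robot touches nothing.
It fails at once if the knob is overtightened (more than 1.2 rad past the snug point) (distance of washer from where it was at the start of the episode above 0.00072 m).
It fails at once if the stop is pushed with a knock of more than 80 N (contact force between the arm and stop above 80 N).
It fails at once if the stop is pushed with a knock of more than 80 N by the fingers (contact force between the fingers and stop above 80 N).
It fails at once if a bystander is moved more than 15 mm (distance of any of planter, jar, spool from where it was at the start of the episode above 0.015 m).
It also fails if it takes over 69 s, if anything falls off the work surface, if the arm or the gripper's body presses on something with over 40 N, if the wrist force passes 120 N, or if a joint passes its speed limit or range.

## Working session

There is one attempt and no reset: what is moved stays moved. The work goes in short steps, Python scripts to look and compute and a tool call to move; the robot and the scene stay as the last step left them, time stands still between calls to the robot, and variables do not carry over. Pictures are saved under pics/ and viewed, at most 10 in all, crops included, and the job is handed in when it is done.

Besides the shell and the picture viewer there is one more tool, called as name(argument=value, ...) on one line, values as JSON. carry_out: Moves the arm, as the interface text tells. Its arguments: {"type":"object","properties":{"deltas":{"type":"array"},"squeeze":{"type":"number"}},"required":["deltas"]}

```bash
mkdir -p pics; ls; python3 - <<'E'
from plant import r
import cv2, numpy as np
print(r.get_state())
for n in ("scene","top"):
    p,d=r.capture(n); cv2.imwrite(f"pics/{n}0.png",p[:,:,::-1]); np.savez(f"{n}0.npz",p=p,d=d)
    print(n,{k:np.round(v,4).tolist() for k,v in r.get_calibration(n).items()})
E
```

```text
pics
{'time_s': 0.0, 'joints': array([ 8.88726251e+01,  2.05912004e+01,  6.34601576e-01, -2.02131550e-02,
       -7.01362220e+01, -1.65067189e+01]), 'qd': array([ 0.03387617, -0.05316482, -0.0210026 ,  0.03905801,  0.08240709,
       -0.01692182]), 'joint_torque': array([-1.03976232e-03, -5.82718384e+01,  2.93053150e+01,  6.99693024e+00,
        6.76166557e-03, -1.65766774e-04]), 'tcp_pos': array([0.20436151, 0.642811  , 0.22563134]), 'eef_rot': array([ 1.79905605e+02, -8.15693519e-03, -1.76409706e+01]), 'contact_force': array([ 0.28893844,  0.00264573, -0.11296347]), 'moment': array([ 0.01773586, -0.03092488, -0.07719309]), 'gripper_force': 0.0, 'gripper_width': 0.08763210339875332}
scene {'fov_y': 44.9508, 'cx': 254.2889, 'cy': 193.6822, 'view': [[0.4106, 0.9116, 0.0218, -0.364], [0.6277, -0.2652, -0.7319, -0.2896], [-0.6614, 0.3142, -0.681, 1.2746], [0.0, 0.0, 0.0, 1.0]]}
top {'fov_y': 46.3439, 'cx': 257.6197, 'cy': 196.7092, 'view': [[-0.1517, -0.9884, -0.0017, 0.2014], [-0.9595, 0.1477, -0.2398, 0.6147], [0.2373, -0.0348, -0.9708, 0.785], [0.0, 0.0, 0.0, 1.0]]}
```

View pics/scene0.png

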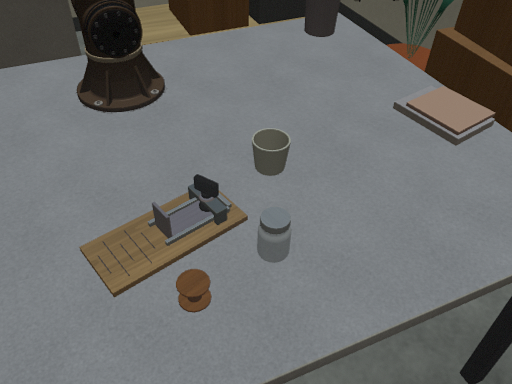

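View pics/top0.png

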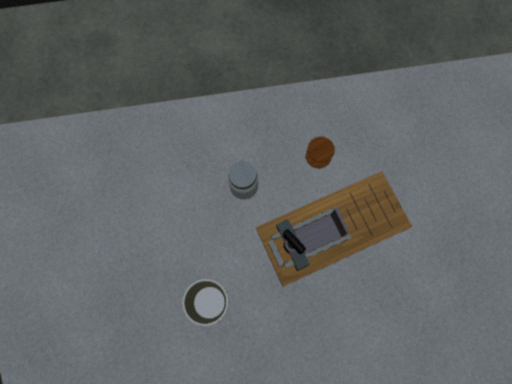

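The scene view shows the board at left-centre with corners (82,247), (118,287) and (247,216), and the stop's upright at (163,222). It also shows the wing at (206,188), the cup at (270,152), the jar at (274,235) and the spool at (194,290). The top view shows the board with corners (257,228), (382,172), (411,225) and (283,286). The end wall is at (277,252), the wing at (294,242) and the upright at (340,222).

```bash
cat > h.py <<'E'
import numpy as np, cv2
from plant import r
def proj(n,P,c=None):
    c=c or r.get_calibration(n); V=np.array(c["view"]); f=192/np.tan(np.radians(c["fov_y"]/2))
    q=V[:3,:3]@np.array(P,float)+V[:3,3]; return np.array([c["cx"]+f*q[0]/q[2],c["cy"]+f*q[1]/q[2]])
def ray(n,uv):
    c=r.get_calibration(n); V=np.array(c["view"]); f=192/np.tan(np.radians(c["fov_y"]/2))
    d=V[:3,:3].T@np.array([(uv[0]-c["cx"])/f,(uv[1]-c["cy"])/f,1.]); return -V[:3,:3].T@V[:3,3],d
def onz(n,uv,z):
    o,d=ray(n,uv); return o+d*(z-o[2])/d[2]
def cloud(n,d):
    v,u=np.mgrid[:384,:512]; c=r.get_calibration(n); V=np.array(c["view"]); f=192/np.tan(np.radians(c["fov_y"]/2))
    X=np.stack([(u-c["cx"])/f*d,(v-c["cy"])/f*d,d],-1); return (X-V[:3,3])@V[:3,:3]
E
python3 - <<'E'
from h import *
print("tcp",proj("top",[.205,.643,.227]),proj("scene",[.205,.643,.227]),"base",proj("scene",[0,0,0]))
for n in ("scene","top"):
    a=np.load(n+"0.npz"); p,d=a["p"],a["d"]; hsv=cv2.cvtColor(p,cv2.COLOR_RGB2HSV)
    X=cloud(n,d)
    m=((hsv[...,0]<25)&(hsv[...,1]>70)&(hsv[...,2]>50)).astype(np.uint8)
    m=cv2.morphologyEx(m,cv2.MORPH_CLOSE,np.ones((9,9)))
    for c in cv2.findContours(m,cv2.RETR_EXTERNAL,cv2.CHAIN_APPROX_NONE)[0]:
        if cv2.contourArea(c)<300: continue
        h=cv2.convexHull(c); print(n,cv2.contourArea(c),cv2.approxPolyDP(h,4,True)[:,0].tolist())
    for uv in ([ [206,188],[163,222],[190,215],[160,260]] if n=="scene" else [[294,242],[340,222],[320,235],[375,210]]):
        print(uv,X[uv[1],uv[0]].round(4),p[uv[1],uv[0]])
    cv2.imwrite(f"pics/{n}c.png",cv2.resize(p[165:300,75:255] if n=="scene" else p[165:295,245:420],None,fx=4.2,fy=4.2,interpolation=cv2.INTER_CUBIC)[:,:,::-1])
E
```

```text
tcp [-95.91016607 544.83453871] [376.01887621  -0.94216063] base [121.74346375  88.25805238]
scene 1156.5 [[201, 270], [208, 276], [210, 299], [204, 308], [188, 311], [180, 305], [176, 281], [187, 270]]
scene 5664.0 [[246, 215], [115, 296], [80, 248], [152, 210], [218, 191]]
scene 833.0 [[163, 82], [155, 96], [123, 107], [90, 104], [77, 91], [82, 80], [159, 74]]
scene 5051.0 [[511, 0], [511, 130], [457, 134], [407, 105], [387, 44]]
scene 3982.0 [[304, 17], [140, 49], [86, 12], [94, 0], [248, 0]]
[206, 188] [0.5516 0.0493 0.0742] [32 31 32]
[163, 222] [ 0.5795 -0.0451  0.0473] [54 50 49]
[190, 215] [0.5536 0.0128 0.018 ] [ 99  98 107]
[160, 260] [ 0.6329 -0.0701  0.0112] [128 107  72]
top 8776.5 [[382, 172], [411, 226], [282, 285], [256, 227]]
top 646.5 [[327, 138], [333, 154], [326, 165], [315, 167], [306, 158], [308, 145], [316, 137]]
[294, 242] [0.5399 0.0529 0.0877] [25 25 24]
[340, 222] [ 0.5674 -0.0429  0.0649] [37 36 36]
[320, 235] [ 0.5548 -0.0079  0.0189] [80 79 91]
[375, 210] [ 0.5889 -0.129   0.0144] [110  84  51]
```

View pics/topc.png

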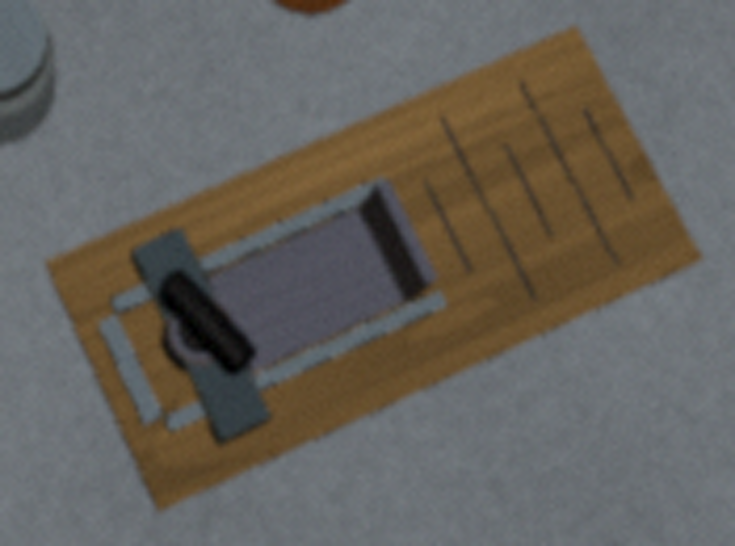

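View pics/scenec.png

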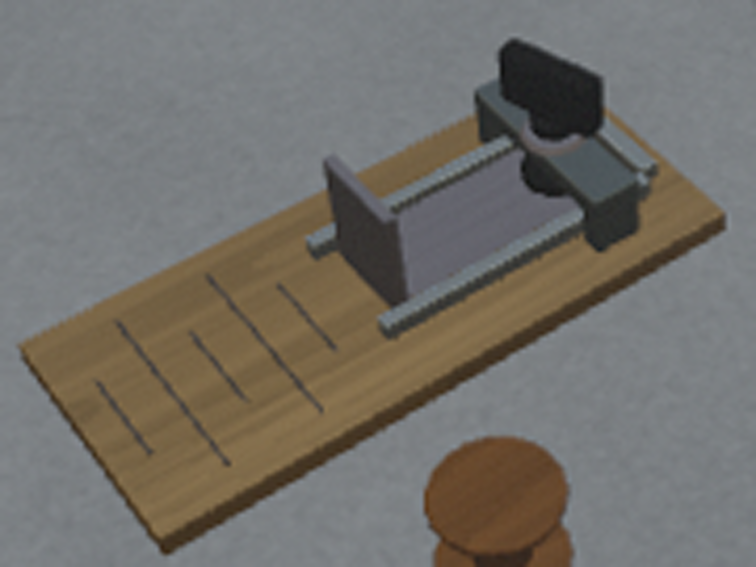

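The crops show the wing at crop (208,322) in the top view, slightly rotated relative to the bridge. The upright's top is at about (410,235) and the wall strip at (130,370).

```bash
python3 - <<'E'
from h import *
C=np.array([onz("top",uv,.012)[:2] for uv in [[382,172],[411,226],[282,285],[256,227]]])
print(C.round(4)); e=[np.linalg.norm(C[i]-C[(i+1)%4]) for i in range(4)]; print(np.round(e,4))
yd=((C[3]+C[2])-(C[0]+C[1])); yd/=np.linalg.norm(yd); print("gauge y dir deg",np.degrees(np.arctan2(yd[1],yd[0])),"centre",C.mean(0))
xd=np.array([yd[1],-yd[0]]); ctr=C.mean(0)
for n in ("scene","top"):
    a=np.load(n+"0.npz"); p,d=a["p"],a["d"]; X=cloud(n,d); hsv=cv2.cvtColor(p,cv2.COLOR_RGB2HSV)
    L=np.stack([(X[...,:2]-ctr)@xd,(X[...,:2]-ctr)@yd,X[...,2]],-1)
    near=(abs(L[...,0])<.075)&(abs(L[...,1])<.16)&(d>0)
    def rep(t,m):
        q=X[m]; 
        if len(q)<5: print(n,t,len(q)); return
        (cx,cy),(w,h),ang=cv2.minAreaRect(q[:,:2].astype(np.float32)*1000)
        print(n,t,len(q),"med xyz",np.median(q,0).round(4),"rect",np.round([cx,cy,w,h,ang],1),"local min/max",np.percentile(L[m],[3,97],0).round(4).tolist())
    rep("wingtop",near&(L[...,2]>.083)&(L[...,1]>.03))
    rep("wing",near&(L[...,2]>.06)&(L[...,1]>.03))
    rep("upright",near&(L[...,2]>.055)&(L[...,1]<.03))
    rep("upr_top",near&(L[...,2]>.069)&(L[...,1]<.03))
    rep("bridge",near&(abs(L[...,2]-.045)<.004)&(L[...,1]>.03))
    rep("foot",near&(abs(L[...,2]-.018)<.0025)&(abs(L[...,0])<.022)&(L[...,1]>-.06))
    # wall
    mk=((hsv[...,2]<50)&near).astype(np.uint8)
    for c in cv2.findContours(mk,cv2.RETR_EXTERNAL,cv2.CHAIN_APPROX_NONE)[0]:
        if cv2.contourArea(c)>40: print(n,"dark",cv2.contourArea(c),np.round(cv2.minAreaRect(c)[0],1),cv2.boxPoints(cv2.minAreaRect(c)).round(1).tolist())
E
```

```text
[[ 0.6666 -0.1615]
 [ 0.5458 -0.1947]
 [ 0.4696  0.0831]
 [ 0.5915  0.1162]]
[0.1253 0.2881 0.1264 0.2877]
gauge y dir deg 105.23054282462914 centre [ 0.56835269 -0.03921988]
scene wingtop 160 med xyz [0.5457 0.0513 0.0876] rect [543.9  51.8  51.9  14.4  35.4] local min/max [[-0.021, 0.0826, 0.084], [0.0237, 0.1051, 0.0903]]
scene wing 376 med xyz [0.5491 0.0503 0.0806] rect [544.1  51.5  52.1  15.5  33.5] local min/max [[-0.0201, 0.0816, 0.0613], [0.0253, 0.1055, 0.0898]]
scene upright 172 med xyz [ 0.5756 -0.0453  0.0692] rect [571.7 -45.   51.8   7.9  14.9] local min/max [[-0.0225, -0.01, 0.0561], [0.0263, -0.0029, 0.0734]]
scene upr_top 89 med xyz [ 0.5736 -0.0443  0.0716] rect [571.5 -45.1  51.4   7.9  14.9] local min/max [[-0.0229, -0.0095, 0.0692], [0.0259, -0.0027, 0.0737]]
scene bridge 334 med xyz [0.5618 0.0525 0.0451] rect [543.7  50.1 100.1  27.2  18.2] local min/max [[-0.045, 0.0811, 0.0417], [0.0478, 0.1058, 0.0479]]
scene foot 653 med xyz [0.5585 0.0044 0.0181] rect [552.5  18.8  43.9 140.3  15.2] local min/max [[-0.0202, -0.0037, 0.0163], [0.0208, 0.091, 0.02]]
scene 
[... 739 characters left out ...]
xyz [ 0.5698 -0.045   0.0716] rect [571.2 -44.9  49.2   7.1  15.6] local min/max [[-0.022, -0.0092, 0.0693], [0.0244, -0.0028, 0.0746]]
top bridge 428 med xyz [0.5281 0.0525 0.045 ] rect [543.3  51.9  98.3  30.5  13.1] local min/max [[-0.0472, 0.0823, 0.0417], [0.0469, 0.1076, 0.0481]]
top foot 801 med xyz [ 0.5583 -0.0025  0.0181] rect [557.2   2.   43.9 199.5  15.2] local min/max [[-0.0206, -0.002, 0.0158], [0.0209, 0.1263, 0.0203]]
top dark 260.0 [293. 242.] [[279.0, 236.0], [287.0, 228.0], [307.0, 248.0], [299.0, 256.0]]
top dark 120.0 [337.7 222.9] [[329.20001220703125, 212.39999389648438], [334.3999938964844, 209.8000030517578], [346.20001220703125, 233.39999389648438], [341.0, 236.0]]
```

```bash
cat >> h.py <<'E'
from scipy.spatial.transform import Rotation as Ro
O=np.array([.5435,.052]); GA=105.2
yd=np.array([np.cos(np.radians(GA)),np.sin(np.radians(GA))]); xd=np.array([yd[1],-yd[0]])
def world(lx,ly,z): return np.array([*(O+lx*xd+ly*yd),z])
def delta(P,yaw,tilt=0):
    s=r.get_state(); R0=Ro.from_euler("xyz",s["eef_rot"],degrees=True)
    R1=Ro.from_euler("xyz",[180,0,yaw],degrees=True)*Ro.from_rotvec([0,tilt,0])
    print("t",round(s["time_s"],2),"shift mm",(R0.inv().apply(P-s["tcp_pos"])*1000).round(1),"rotvec",(R0.inv()*R1).as_rotvec().round(4),"toolz",R1.apply([0,0,1]).round(3))
E
python3 - <<'E'
from h import *
for p in (world(.001,-.14,.20),world(.001,-.14,.026)): print(p.round(3)); delta(p,-74.8,0); delta(p,-74.8,-.1)
for n,uv,z in (("spool",[320,152],.046),("jar",[242,172],.09),("planter",[205,301],.075)):
    w=onz("top",uv,z)[:2]; print(n,w.round(3),"local",((w-O)@xd).round(3),((w-O)@yd).round(3))
E
```

```text
[ 0.581 -0.083  0.2  ]
t 0.1 shift mm [579.  577.3  26.7] rotvec [ 1.200e-03 -9.000e-04  9.976e-01] toolz [-0. -0. -1.]
t 0.1 shift mm [579.  577.3  26.7] rotvec [ 0.0511 -0.0925  0.9967] toolz [-0.026  0.096 -0.995]
[ 0.581 -0.083  0.026]
t 0.1 shift mm [578.9 577.1 200.7] rotvec [ 1.200e-03 -9.000e-04  9.976e-01] toolz [-0. -0. -1.]
t 0.1 shift mm [578.9 577.1 200.7] rotvec [ 0.0511 -0.0925  0.9967] toolz [-0.026  0.096 -0.995]
spool [ 0.718 -0.035] local 0.146 -0.13
jar [0.687 0.128] local 0.159 0.036
planter [0.46  0.229] local -0.034 0.193
```

carry_out(deltas=[[0,[290,290,10],[0.025,-0.046,0.5]],[0,[579,577,27],[0.051,-0.092,0.997]],[0,[579,577,27],[0.051,-0.092,0.997]],[0,[579,577,27],[0.051,-0.092,0.997]],[0,[579,577,27],[0.051,-0.092,0.997]],[0,[579,577,27],[0.051,-0.092,0.997]],[0,[579,577,27],[0.051,-0.092,0.997]],[0,[579,577,27],[0.051,-0.092,0.997]],[0,[579,577,27],[0.051,-0.092,0.997]],[0,[579,577,27],[0.051,-0.092,0.997]],[0,[579,577,27],[0.051,-0.092,0.997]],[0,[579,577,27],[0.051,-0.092,0.997]]], squeeze=20)

```text
time_s: 1.3
tcp_pos: [0.4815, 0.1092, 0.207]
eef_rot: [-179.9, 5.8, -74.8]
contact_force: [0.5, 1.4, -0.3]
gripper_width: 0.0013
gripper_force: 0.0
```

```bash
python3 - <<'E'
from h import *
s=r.get_state(); print(s["joints"].round(1),s["tcp_pos"],s["eef_rot"])
delta(world(.001,-.14,.20),-74.8,-.1)
E
```

```text
[ 31.    4.5 -20.6  -6.2 -63.4 -13. ] [0.48145144 0.10920236 0.20696197] [-179.93371475    5.79887169  -74.79285083]
t 1.3 shift mm [211.1 -45.9 -14.4] rotvec [-0.0011  0.0012  0.0001] toolz [-0.026  0.096 -0.995]
```

carry_out(deltas=[[0,[211,-46,-14],[0,0,0]],[0,[211,-46,-14],[0,0,0]],[0,[211,-46,-14],[0,0,0]],[0,[211,-46,-14],[0,0,0]],[0,[211,-46,-14],[0,0,0]],[0,[211,-46,-14],[0,0,0]],[0,[211,-46,-14],[0,0,0]],[0,[211,-46,-14],[0,0,0]]])

```text
time_s: 2.1
tcp_pos: [0.5804, -0.0798, 0.1996]
eef_rot: [-180.0, 5.8, -74.8]
contact_force: [-0.7, 0.4, 0.2]
gripper_width: 0.0003
gripper_force: 0.0
```

```bash
python3 - <<'E'
from h import *
s=r.get_state(); print(s["joints"].round(1),s["tcp_pos"],s["eef_rot"],s["contact_force"],s["moment"])
for ly,z in ((-.14,.10),(-.14,.026),(-.117,.026),(-.0895,.026)): delta(world(.001,ly,z),-74.8,-.1)
E
```

```text
[  7.3  14.8  -8.8  -6.2 -67.3  10.4] [ 0.58035772 -0.07982689  0.19964935] [-179.96108417    5.79403852  -74.75773388] [-0.70132845  0.40966352  0.21497486] [-0.17519345 -0.11433757 -0.00683783]
t 2.1 shift mm [13.2  0.1 98.8] rotvec [-0.0006  0.0011  0.0007] toolz [-0.026  0.096 -0.995]
t 2.1 shift mm [2.060e+01 1.000e-01 1.724e+02] rotvec [-0.0006  0.0011  0.0007] toolz [-0.026  0.096 -0.995]
t 2.1 shift mm [-2.200e+00  1.000e-01  1.748e+02] rotvec [-0.0006  0.0011  0.0007] toolz [-0.026  0.096 -0.995]
t 2.1 shift mm [-2.960e+01  1.000e-01  1.775e+02] rotvec [-0.0006  0.0011  0.0007] toolz [-0.026  0.096 -0.995]
```

carry_out(deltas=[[0,[10,0,50],[0,0,0]],[0,[14,0,100],[0,0,0]],[0,[17,0,130],[0,0,0]],[0,[17,0,155],[0,0,0]],[0,[17,0,172],[0,0,0]],[0,[17,0,172],[0,0,0]],[0,[17,0,172],[0,0,0]],[0,[17,0,172],[0,0,0]]])

```text
time_s: 2.9
tcp_pos: [0.5818, -0.0797, 0.0284]
eef_rot: [-179.8, 5.7, -74.7]
contact_force: [-0.5, 0.2, 0.5]
gripper_width: 0.0006
gripper_force: 0.0
```

```bash
python3 - <<'E'
from h import *
s=r.get_state(); print(s["tcp_pos"],s["eef_rot"],s["contact_force"],s["moment"])
for ly,z in ((-.117,.026),(-.0895,.026)): delta(world(.001,ly,z),-74.8,-.1)
p,d=r.capture("scene"); cv2.imwrite("pics/s1.png",cv2.resize(p[130:320,60:310],None,fx=3,fy=3)[:,:,::-1])
E
```

```text
[ 0.58183167 -0.07974691  0.02836195] [-179.81927164    5.74760824  -74.7305645 ] [-0.49892074  0.16932725  0.47269839] [-0.2504075  -0.10519612  0.01047026]
t 2.9 shift mm [-19.9   1.4   4.4] rotvec [-0.003   0.0003  0.0012] toolz [-0.026  0.096 -0.995]
t 2.9 shift mm [-47.2   1.4   7.1] rotvec [-0.003   0.0003  0.0012] toolz [-0.026  0.096 -0.995]
```

View pics/s1.png

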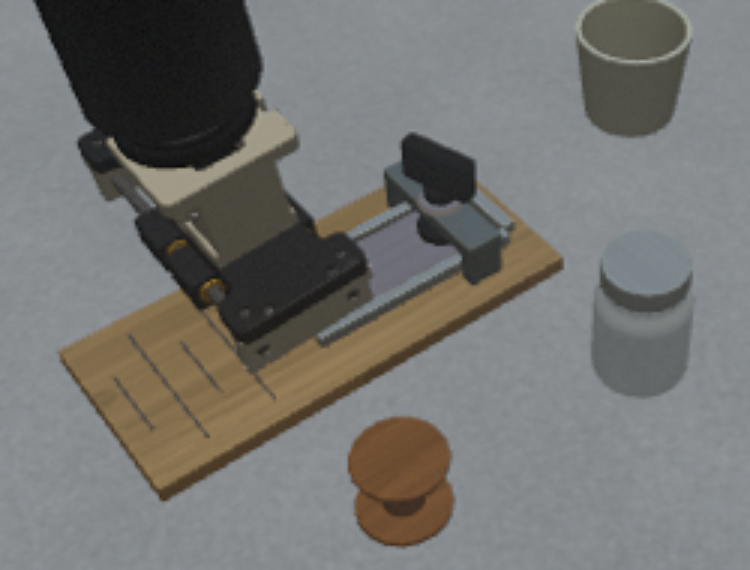

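The gripper stands behind the upright (crop (300,290)) over the open board, clear of the spool and jar.

carry_out(deltas=[[0,[-5,1,1.5],[0,0,0]],[0,[-10,1,2],[0,0,0]],[0,[-14,1,2.5],[0,0,0]],[0,[-17,1,3],[0,0,0]],[0,[-20,1,3],[0,0,0]],[0,[-22,1,3.5],[0,0,0]],[0,[-24,1,3.5],[0,0,0]],[0,[-24,1,3.5],[0,0,0]]])

```text
time_s: 3.75
tcp_pos: [0.5734, -0.0571, 0.0256]
eef_rot: [-180.0, 5.8, -74.8]
contact_force: [0.6, 0.3, 0.2]
gripper_width: 0.0007
gripper_force: 0.0
```

carry_out(deltas=[[0,[-2,0,0.2],[0,0,0]],[0,[-4,0,0.4],[0,0,0]],[0,[-6,0,0.6],[0,0,0]],[0,[-7,0,0.7],[0,0,0]],[0,[-8,0,0.8],[0,0,0]],[0,[-8,0,0.8],[0,0,0]]])

```text
time_s: 4.35
tcp_pos: [0.5713, -0.0493, 0.0257]
eef_rot: [-180.0, 5.8, -74.8]
contact_force: [-0.6, -0.9, -0.2]
gripper_width: 0.0005
gripper_force: 0.2
```

carry_out(deltas=[[0,[-2,0,0.2],[0,0,0]],[0,[-4,0,0.4],[0,0,0]],[0,[-6,0,0.6],[0,0,0]],[0,[-7,0,0.7],[0,0,0]],[0,[-8,0,0.8],[0,0,0]]])

```text
time_s: 4.85
tcp_pos: [0.5693, -0.0416, 0.0257]
eef_rot: [-180.0, 5.8, -74.8]
contact_force: [0.4, -1.7, -0.7]
gripper_width: 0.0005
gripper_force: 0.7
```

carry_out(deltas=[[0,[-1,0,0.1],[0,0,0]],[0,[-2,0,0.2],[0,0,0]],[0,[-3,0,0.3],[0,0,0]]])

```text
time_s: 5.15
tcp_pos: [0.5685, -0.0387, 0.0257]
eef_rot: [-180.0, 5.8, -74.8]
contact_force: [1.2, -0.7, -0.6]
gripper_width: 0.0004
gripper_force: 0.7
```

```bash
python3 - <<'E'
from h import *
s=r.get_state(); print((s["tcp_pos"][:2]-O)@xd,(s["tcp_pos"][:2]-O)@yd,s["contact_force"]@[*yd,0])
for n in ("top","scene"):
    p,d=r.capture(n); X=cloud(n,d); L=np.stack([(X[...,:2]-O)@xd,(X[...,:2]-O)@yd,X[...,2]],-1)
    m=(d>0)&(abs(L[...,0])<.027)&(L[...,2]>.05)&(L[...,2]<.076)&(L[...,1]<-.06)&(L[...,1]>-.105)
    print(n,m.sum(),np.percentile(L[m],[3,50,97],0).round(4).tolist() if m.sum()>5 else "")
    cv2.imwrite(f"pics/{n}2.png",cv2.resize(p[165:295,245:420] if n=="top" else p[165:300,75:255],None,fx=4,fy=4)[:,:,::-1])
E
```

```text
0.0003427399818452005 -0.09409904331156209 -0.960051406583742
top 0 
scene 0
```

carry_out(deltas=[[0,[-1,0,0.1],[0,0,0]],[0,[-2,0,0.2],[0,0,0]]])

```text
time_s: 5.45
tcp_pos: [0.568, -0.0369, 0.0257]
eef_rot: [-180.0, 5.8, -74.8]
contact_force: [0.4, -2.3, -0.5]
gripper_width: 0.0006
gripper_force: 0.8
```

carry_out(deltas=[[0,[-0.7,0,0.1],[0,0,0]],[0,[-1.3,0,0.1],[0,0,0]]])

```text
time_s: 5.65
tcp_pos: [0.5676, -0.0355, 0.0257]
eef_rot: [-180.0, 5.8, -74.8]
contact_force: [0.4, -0.5, -0.6]
gripper_width: 0.0006
gripper_force: 0.7
```

carry_out(deltas=[[0,[-0.5,0,0],[0,0,0]],[0,[-1,0,0.1],[0,0,0]]])

```text
time_s: 5.85
tcp_pos: [0.5676, -0.0348, 0.0258]
eef_rot: [-179.9, 5.8, -74.8]
contact_force: [1.8, -4.4, -1.1]
gripper_width: 0.0005
gripper_force: 2.4
```

carry_out(deltas=[[0,[-0.5,0,0],[0,0,0]],[0,[-1,0,0],[0,0,0]]])

```text
time_s: 6.05
tcp_pos: [0.568, -0.0345, 0.0262]
eef_rot: [-179.9, 5.7, -74.8]
contact_force: [3.4, -9.1, -0.5]
gripper_width: 0.0002
gripper_force: 4.5
```

carry_out(deltas=[[0,[-0.5,0,0],[0,0,0]],[0,[-0.5,0,0],[0,0,0]],[0,[-0.5,0,0],[0,0,0]],[0,[-0.5,0,0],[0,0,0]]])

```text
time_s: 6.45
tcp_pos: [0.568, -0.0344, 0.0264]
eef_rot: [-179.9, 5.7, -74.8]
contact_force: [3.2, -9.0, -0.6]
gripper_width: 0.0002
gripper_force: 4.8
```

carry_out(deltas=[[0,[3,0,0],[0,0,0]],[0,[10,0,0],[0,0,0]],[0,[35,0,0],[0,0,0]],[0,[40,0,-30],[0,0,0]],[0,[40,0,-80],[0,0,0]],[0,[40,0,-130],[0,0,0]],[0,[40,0,-130],[0,0,0]],[0,[40,0,-130],[0,0,0]]])

```text
time_s: 7.25
tcp_pos: [0.5815, -0.0843, 0.1529]
eef_rot: [-179.8, 5.8, -74.8]
contact_force: [-0.2, -0.2, -0.7]
gripper_width: 0.0004
gripper_force: 0.0
```

```bash
python3 - <<'E'
from h import *
for n in ("top","scene"):
    p,d=r.capture(n); X=cloud(n,d); L=np.stack([(X[...,:2]-O)@xd,(X[...,:2]-O)@yd,X[...,2]],-1)
    def rep(t,m):
        print(n,t,m.sum(),np.percentile(L[m],[3,50,97],0).round(4).tolist() if m.sum()>5 else "")
    rep("upr",(d>0)&(abs(L[...,0])<.03)&(abs(L[...,2]-.0715)<.004)&(L[...,1]<-.06)&(L[...,1]>-.125))
    rep("wing",(d>0)&(abs(L[...,0])<.03)&(abs(L[...,2]-.088)<.005)&(abs(L[...,1])<.03))
    w=(d>0)&(abs(L[...,0])<.03)&(abs(L[...,2]-.088)<.005)&(abs(L[...,1])<.03)
    if w.sum()>5: print(np.round(cv2.minAreaRect(X[w][:,:2].astype(np.float32)*1000)[:2],1),cv2.minAreaRect(X[w][:,:2].astype(np.float32)*1000)[2])
    if n=="top": cv2.imwrite(f"pics/{n}3.png",cv2.resize(p[165:295,225:420],None,fx=4,fy=4,interpolation=cv2.INTER_CUBIC)[:,:,::-1])
for z in (.15,.056): delta(world(0,0,z),34,0)
s=r.get_state(); print(s["joints"].round(1),s["contact_force"],s["moment"],s["joint_torque"])
E
```

```text
top upr 0 
top wing 31 [[0.0128, 0.0043, 0.0848], [0.019, 0.0092, 0.0872], [0.0243, 0.0132, 0.0898]]
[[559.5  66.4]
 [  7.3  15.5]] 79.2544174194336
scene upr 93 [[-0.0212, -0.0806, 0.0677], [0.0029, -0.0774, 0.0719], [0.0259, -0.0738, 0.0739]]
scene wing 160 [[-0.022, -0.011, 0.0839], [0.0033, -0.0017, 0.0877], [0.0244, 0.01, 0.0906]]
[[544.8  51.6]
 [ 51.   15.5]] 36.101707458496094
t 7.35 shift mm [-140.1   -0.4   14.8] rotvec [-0.0964  0.0696 -1.8976] toolz [ 0. -0. -1.]
t 7.35 shift mm [-130.6   -0.4  108.3] rotvec [-0.0964  0.0696 -1.8976] toolz [ 0. -0. -1.]
[  6.8  17.3 -12.2  -6.6 -61.6  11.5] [-0.26256261 -0.18664388  0.0583667 ] [-0.22084815 -0.13561381  0.02763233] [-1.00965709e-01 -5.27515054e+01  2.75485379e+01  6.29895151e+00
 -6.77298856e-03  9.38004552e-03]
```

View pics/top3.png

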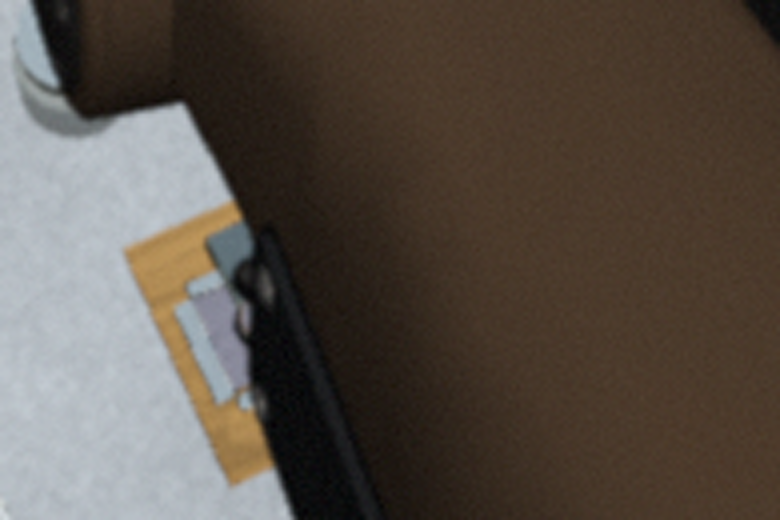

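The stop's foot meets the end wall at crop (225,340), with no gap left. The upright's depth reading (-77.4 mm against the expected -77) agrees that it is home.

carry_out(deltas=[[0.6,[-140,0,15],[-0.096,0.07,-1.898]],[0.6,[-140,0,15],[-0.096,0.07,-1.898]],[0.6,[-140,0,15],[-0.096,0.07,-1.898]],[0.6,[-140,0,15],[-0.096,0.07,-1.898]],[0.6,[-140,0,15],[-0.096,0.07,-1.898]],[0.6,[-140,0,15],[-0.096,0.07,-1.898]],[0.6,[-140,0,15],[-0.096,0.07,-1.898]],[0.6,[-140,0,15],[-0.096,0.07,-1.898]],[0.6,[-140,0,15],[-0.096,0.07,-1.898]],[0.6,[-140,0,15],[-0.096,0.07,-1.898]],[0.6,[-140,0,15],[-0.096,0.07,-1.898]],[0.6,[-140,0,15],[-0.096,0.07,-1.898]]])

```text
time_s: 8.55
tcp_pos: [0.5429, 0.0515, 0.1487]
eef_rot: [-179.8, 0.3, 28.6]
contact_force: [-1.0, 0.0, -0.3]
gripper_width: 0.0528
gripper_force: 0.0
```

```bash
python3 - <<'E'
from h import *
s=r.get_state(); print(s["joints"].round(1),s["tcp_pos"],s["eef_rot"])
for z in (.15,.056): delta(world(0,0,z),34.5,0)
E
```

```text
[ 25.9  12.4 -21.6  -0.3 -56.4  92.9] [0.5429177  0.05150669 0.14866179] [-179.77278809    0.32559232   28.59025677]
t 8.55 shift mm [ 0.7 -0.2 -1.3] rotvec [-0.0043  0.0055 -0.1032] toolz [ 0. -0. -1.]
t 8.55 shift mm [ 1.3  0.2 92.7] rotvec [-0.0043  0.0055 -0.1032] toolz [ 0. -0. -1.]
```

carry_out(deltas=[[0.6,[1,0,0],[-0.004,0.005,-0.103]],[0.6,[1,0,20],[-0.004,0.005,-0.103]],[0.6,[1,0,45],[-0.004,0.005,-0.103]],[0.6,[1,0,70],[-0.004,0.005,-0.103]],[0.6,[1,0,85],[-0.004,0.005,-0.103]],[0.6,[1,0,92],[-0.004,0.005,-0.103]],[0.6,[1,0,92],[-0.004,0.005,-0.103]],[0.6,[1,0,92],[-0.004,0.005,-0.103]]])

```text
time_s: 9.35
tcp_pos: [0.5445, 0.0524, 0.0585]
eef_rot: [180.0, -0.1, 34.1]
contact_force: [0.3, 0.4, 0.4]
gripper_width: 0.0524
gripper_force: 0.0
```

```bash
python3 - <<'E'
from h import *
s=r.get_state(); print(s["joints"].round(1),s["tcp_pos"],s["eef_rot"],s["contact_force"],s["moment"],s["joint_torque"][5])
delta(world(0,0,.057),34.5,0)
p,d=r.capture("scene"); cv2.imwrite("pics/s4.png",cv2.resize(p[130:280,120:320],None,fx=4,fy=4,interpolation=cv2.INTER_CUBIC)[:,:,::-1])
E
```

```text
[ 26.   18.3 -27.6   0.  -43.9  98.1] [0.54454125 0.05236976 0.05847279] [ 1.79977778e+02 -1.28159815e-01  3.41430022e+01] [0.30798253 0.38363908 0.428445  ] [-0.00304273 -0.01560397  0.0163918 ] 0.0018838250980479643
t 9.35 shift mm [-1.1 -0.3  1.5] rotvec [ 0.0004 -0.0022 -0.0062] toolz [ 0. -0. -1.]
```

View pics/s4.png

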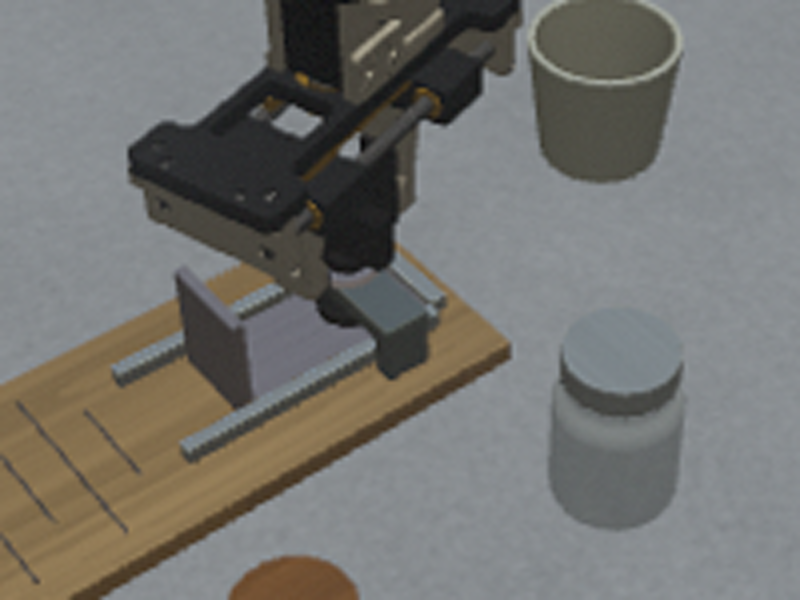

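The fingers straddle the wing (crop (345,240)) with nothing else near them, so I close on it.

carry_out(deltas=[[0.6,[-1,0,1],[0,0,0]],[0.3,[-1,0,1],[0,0,0]],[0.2,[-1,0,1],[0,0,0]],[0,[-1,0,1],[0,0,0]],[0,[-1,0,1],[0,0,0]],[0,[-1,0,1],[0,0,0]],[0,[-1,0,1],[0,0,0]],[0,[-1,0,1],[0,0,0]]], squeeze=45)

```text
time_s: 10.2
tcp_pos: [0.5434, 0.052, 0.0574]
eef_rot: [-180.0, -0.1, 34.1]
contact_force: [-2.1, 2.5, 1.6]
gripper_width: 0.0134
gripper_force: 45.0
```

```bash
cat > st.py <<'E'
from h import *
s=r.get_state(); print("t",round(s["time_s"],2),"j6",s["joints"][5].round(2),"tcp",(s["tcp_pos"]*1000).round(1),"yaw",s["eef_rot"][2].round(2),"F",s["contact_force"].round(1),"M",s["moment"].round(3),"tau6",s["joint_torque"][5].round(3),"w",round(s["gripper_width"]*1000,1),s["gripper_force"])
E
python3 st.py
```

```text
t 10.2 j6 98.13 tcp [543.4  52.   57.4] yaw 34.11 F [-2.1  2.5  1.6] M [ 1.223  0.943 -0.095] tau6 0.063 w 13.4 45.01526492298581
```

carry_out(deltas=[[0,[0,0,0],[0,0,0.08]],[0,[0,0,0.1],[0,0,0.16]],[0,[0,0,0.15],[0,0,0.24]],[0,[0,0,0.2],[0,0,0.32]],[0,[0,0,0.2],[0,0,0.4]]])

```text
time_s: 10.7
tcp_pos: [0.5434, 0.052, 0.0572]
eef_rot: [-179.9, -0.1, 11.0]
contact_force: [-2.1, 2.7, 2.3]
gripper_width: 0.0136
gripper_force: 45.1
```

```bash
python3 st.py
```

```text
t 10.7 j6 75.03 tcp [543.4  52.   57.2] yaw 11.03 F [-2.1  2.7  2.3] M [1.183 0.959 0.061] tau6 1.247 w 13.6 45.05585437989794
```

carry_out(deltas=[[0,[0,0,0],[0,0,0.1]],[0,[0,0,0.1],[0,0,0.2]],[0,[0,0,0.2],[0,0,0.3]],[0,[0,0,0.3],[0,0,0.4]],[0,[0,0,0.3],[0,0,0.5]]])

```text
time_s: 11.2
tcp_pos: [0.5433, 0.0521, 0.0569]
eef_rot: [-179.9, -0.1, -17.7]
contact_force: [-3.6, 3.8, 1.5]
gripper_width: 0.0133
gripper_force: 45.0
```

```bash
python3 st.py
```

```text
t 11.2 j6 46.34 tcp [543.3  52.1  56.9] yaw -17.66 F [-3.6  3.8  1.5] M [1.228 1.016 0.019] tau6 1.573 w 13.3 45.04026046372019
```

carry_out(deltas=[[0,[0,0,0],[0,0,0.07]],[0,[0,0,0.1],[0,0,0.14]],[0,[0,0,0.1],[0,0,0.2]]])

```text
time_s: 11.5
tcp_pos: [0.5433, 0.0521, 0.0568]
eef_rot: [-179.9, -0.1, -29.0]
contact_force: [-2.6, 3.3, 2.0]
gripper_width: 0.0135
gripper_force: 45.0
```

```bash
python3 st.py
```

```text
t 11.5 j6 34.95 tcp [543.3  52.1  56.8] yaw -29.05 F [-2.6  3.3  2. ] M [1.378 1.061 0.085] tau6 0.79 w 13.5 45.03196828532964
```

carry_out(deltas=[[0,[0,0,0],[0,0,0.07]],[0,[0,0,0.1],[0,0,0.14]],[0,[0,0,0.1],[0,0,0.2]]])

```text
time_s: 11.8
tcp_pos: [0.5433, 0.0521, 0.0566]
eef_rot: [-179.9, -0.0, -40.5]
contact_force: [-2.6, 4.0, 1.8]
gripper_width: 0.0139
gripper_force: 45.0
```

```bash
python3 st.py
```

```text
t 11.8 j6 23.49 tcp [543.3  52.1  56.6] yaw -40.5 F [-2.6  4.   1.8] M [1.346 1.043 0.095] tau6 0.792 w 13.9 45.01924335665535
```

carry_out(deltas=[[0,[0,0,0],[0,0,0.07]],[0,[0,0,0.1],[0,0,0.14]],[0,[0,0,0.1],[0,0,0.2]]])

```text
time_s: 12.1
tcp_pos: [0.5433, 0.0521, 0.0566]
eef_rot: [-179.9, -0.0, -52.0]
contact_force: [-2.2, 2.8, 2.7]
gripper_width: 0.0139
gripper_force: 45.0
```

```bash
python3 st.py
```

```text
t 12.1 j6 12.03 tcp [543.3  52.1  56.6] yaw -51.97 F [-2.2  2.8  2.7] M [1.343 1.026 0.009] tau6 0.793 w 13.9 45.00952960923314
```

carry_out(deltas=[[0,[0,0,0],[0,0,0.07]],[0,[0,0,0.1],[0,0,0.14]],[0,[0,0,0.1],[0,0,0.2]]])

```text
time_s: 12.4
tcp_pos: [0.5433, 0.0521, 0.0564]
eef_rot: [-179.9, 0.0, -63.4]
contact_force: [-2.6, 3.2, 1.6]
gripper_width: 0.0136
gripper_force: 45.0
```

```bash
python3 st.py
```

```text
t 12.4 j6 0.57 tcp [543.3  52.1  56.4] yaw -63.43 F [-2.6  3.2  1.6] M [1.49  1.019 0.081] tau6 0.793 w 13.6 45.001911239814945
```

carry_out(deltas=[[0,[0,0,0],[0,0,0.07]],[0,[0,0,0.1],[0,0,0.14]],[0,[0,0,0.1],[0,0,0.2]]])

```text
time_s: 12.7
tcp_pos: [0.5433, 0.0521, 0.0563]
eef_rot: [-179.9, 0.1, -74.9]
contact_force: [-2.9, 3.9, 1.3]
gripper_width: 0.0142
gripper_force: 45.0
```

```bash
python3 st.py
```

```text
t 12.7 j6 -10.89 tcp [543.3  52.1  56.3] yaw -74.89 F [-2.9  3.9  1.3] M [1.489 1.065 0.034] tau6 0.792 w 14.2 44.996183709881734
```

carry_out(deltas=[[0,[0,0,0],[0,0,0.07]],[0,[0,0,0.1],[0,0,0.14]],[0,[0,0,0.1],[0,0,0.2]]])

```text
time_s: 13.0
tcp_pos: [0.5433, 0.0521, 0.0562]
eef_rot: [-179.9, 0.1, -86.3]
contact_force: [-2.5, 3.6, 1.9]
gripper_width: 0.0136
gripper_force: 45.0
```

```bash
python3 st.py
```

```text
t 13.0 j6 -22.34 tcp [543.3  52.1  56.2] yaw -86.35 F [-2.5  3.6  1.9] M [1.51  1.011 0.039] tau6 0.792 w 13.6 44.99362697288234
```

carry_out(deltas=[[0,[0,0,0],[0,0,0.07]],[0,[0,0,0.1],[0,0,0.14]],[0,[0,0,0.1],[0,0,0.2]]])

```text
time_s: 13.3
tcp_pos: [0.5433, 0.0522, 0.0561]
eef_rot: [-179.9, 0.1, -97.8]
contact_force: [-2.1, 5.0, 1.2]
gripper_width: 0.0138
gripper_force: 45.0
```

```bash
python3 st.py
```

```text
t 13.3 j6 -33.8 tcp [543.3  52.2  56.1] yaw -97.8 F [-2.1  5.   1.2] M [1.62  1.07  0.097] tau6 0.79 w 13.8 44.99358594417572
```

carry_out(deltas=[[0,[0,0,0],[0,0,0.07]],[0,[0,0,0.1],[0,0,0.14]],[0,[0,0,0.1],[0,0,0.2]]])

```text
time_s: 13.6
tcp_pos: [0.5433, 0.0522, 0.056]
eef_rot: [-179.9, 0.1, -109.3]
contact_force: [-2.5, 5.2, 1.4]
gripper_width: 0.0137
gripper_force: 45.0
```

```bash
python3 st.py
```

```text
t 13.6 j6 -45.26 tcp [543.3  52.2  56. ] yaw -109.26 F [-2.5  5.2  1.4] M [1.89  1.195 0.098] tau6 0.759 w 13.7 44.99972462654114
```

carry_out(deltas=[[0,[0,0,0],[0,0,0.07]],[0,[0,0,0.1],[0,0,0.14]],[0,[0,0,0.1],[0,0,0.2]]])

```text
time_s: 13.9
tcp_pos: [0.5432, 0.0525, 0.056]
eef_rot: [-180.0, 0.1, -120.7]
contact_force: [-4.0, 6.3, 2.2]
gripper_width: 0.0135
gripper_force: 45.1
```

```bash
python3 st.py
```

```text
t 13.9 j6 -56.69 tcp [543.2  52.5  56. ] yaw -120.67 F [-4.   6.3  2.2] M [2.253 1.474 0.515] tau6 0.372 w 13.5 45.107322335243225
```

carry_out(deltas=[[0,[0,0,0],[0,0,0.07]],[0,[0,0,0.1],[0,0,0.14]],[0,[0,0,0.1],[0,0,0.21]],[0,[0,0,0.2],[0,0,0.28]],[0,[0,0,0.2],[0,0,0.35]],[0,[0,0,0.2],[0,0,0.4]]], squeeze=55)

```text
time_s: 14.5
tcp_pos: [0.5434, 0.0526, 0.0559]
eef_rot: [180.0, 0.2, -143.6]
contact_force: [-2.6, 6.5, 3.5]
gripper_width: 0.0138
gripper_force: 55.1
```

```bash
python3 st.py
```

```text
t 14.5 j6 -79.6 tcp [543.4  52.6  55.9] yaw -143.58 F [-2.6  6.5  3.5] M [2.273 1.326 0.504] tau6 0.077 w 13.8 55.10820003140907
```

carry_out(deltas=[[0,[0,0,0],[0,0,0.07]],[0,[0,0,0.1],[0,0,0.14]],[0,[0,0,0.1],[0,0,0.21]],[0,[0,0,0.2],[0,0,0.28]],[0,[0,0,0.2],[0,0,0.31]],[0,[0,0,0.2],[0,0,0.31]]])

```text
time_s: 15.1
tcp_pos: [0.5435, 0.0526, 0.0558]
eef_rot: [179.9, 0.2, -161.2]
contact_force: [-2.4, 6.5, 3.2]
gripper_width: 0.0137
gripper_force: 55.1
```

```bash
python3 st.py
```

```text
t 15.1 j6 -97.28 tcp [543.5  52.6  55.8] yaw -161.24 F [-2.4  6.5  3.2] M [2.16  1.354 0.371] tau6 -0.783 w 13.7 55.09235863108188
```

carry_out(deltas=[[0.3,[0,0,0],[0,0,0]],[0.6,[0,0,0],[0,0,0]],[0.6,[0,0,0],[0,0,0]],[0.6,[0,0,0],[0,0,0]],[0.6,[0,0,0],[0,0,0]],[0.6,[0,0,-20],[0,0,0]],[0.6,[0,0,-60],[0,0,0]],[0.6,[0,0,-110],[0,0,0]],[0.6,[0,0,-160],[0,0,0]],[0.6,[0,0,-160],[0,0,0]],[0.6,[0,0,-160],[0,0,0]]])

```text
time_s: 16.2
tcp_pos: [0.5437, 0.0518, 0.2172]
eef_rot: [179.9, 0.3, -161.3]
contact_force: [0.3, 1.3, -0.8]
gripper_width: 0.0524
gripper_force: 0.0
```

```bash
python3 st.py; python3 - <<'E'
from h import *
n="scene"; p,d=r.capture(n); X=cloud(n,d); L=np.stack([(X[...,:2]-O)@xd,(X[...,:2]-O)@yd,X[...,2]],-1)
u=(d>0)&(abs(L[...,0])<.03)&(abs(L[...,2]-.0715)<.004)&(L[...,1]<-.06)&(L[...,1]>-.125)
print("upr",u.sum(),np.percentile(L[u],[3,50,97],0).round(4).tolist(),cv2.minAreaRect(X[u][:,:2].astype(np.float32)*1000))
w=(d>0)&(abs(L[...,0])<.03)&(abs(L[...,2]-.085)<.006)&(abs(L[...,1])<.03)
print("wing",w.sum(),cv2.minAreaRect(X[w][:,:2].astype(np.float32)*1000))
cv2.imwrite("pics/s5.png",cv2.resize(p[130:280,120:320],None,fx=4,fy=4,interpolation=cv2.INTER_CUBIC)[:,:,::-1])
E
```

```text
t 16.2 j6 -97.25 tcp [543.7  51.8 217.2] yaw -161.27 F [ 0.3  1.3 -0.8] M [ 0.009 -0.072  0.02 ] tau6 0.002 w 52.4 0.0
upr 94 [[-0.0219, -0.0802, 0.0684], [0.0028, -0.0776, 0.0719], [0.0272, -0.0739, 0.074]] ((564.9827270507812, -21.857921600341797), (54.52106475830078, 6.975796699523926), 14.89349365234375)
wing 178 ((544.7388305664062, 51.64519119262695), (52.830936431884766, 14.816107749938965), 23.18077850341797)
```

View pics/s5.png

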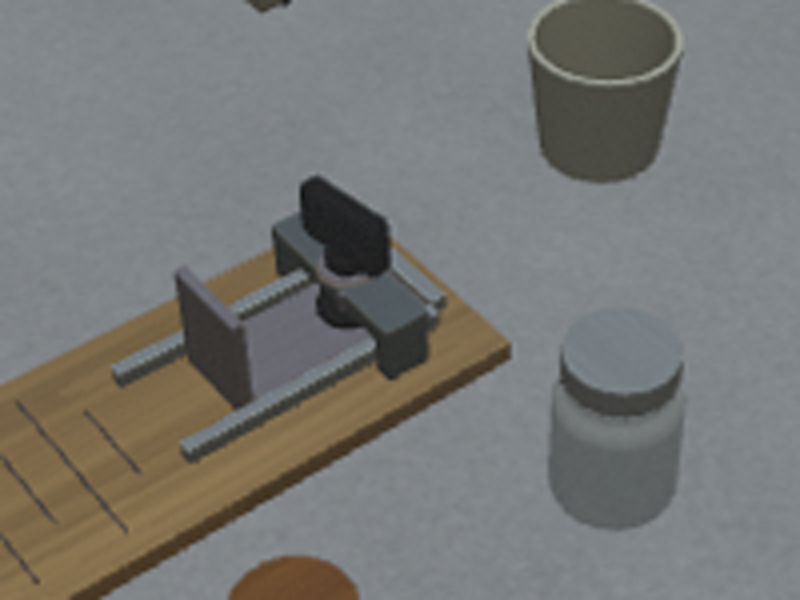

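The wing stands at about 23°, against 19° for the tool, so it lagged by only a few degrees. The stop is home and straight, the bystanders are untouched and the gripper is clear, so I hand in.

```bash
python3 -c "
from plant import r
print(r.close_job())"
```

```text
the job is handed in; nothing more can be done
None
```

The job is handed in, with no verdict shown: the stop is home against the end wall, the knob is an estimated 0.65–0.9 rad past snug by feel (target 0.79), and the gripper is clear with nothing else moved.

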